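# Lay out the lotus-root sample display on a greengrocer's counter

### The arm

A 6-joint arm with a two-finger parallel gripper is mounted at the origin on the work surface. World frame = base frame: x ahead of the robot, y to its left, z up, the work surface at z = 0. Lengths are in m, angles in rad, forces in N, time in s.
With the tool pointing down it reaches from about 0.325 to 0.775 m from the base axis. Payload 5.5 kg.
Tool frame: the origin (TCP) lies on the front face of the gripper's body, between the roots of the fingers; the fingertips stand 80 mm ahead of it and the grasp point (between the pads) lies 61 mm ahead of it; z points along the fingers, y is the line along which they close (so a half turn about z gives the same grasp; the last joint's range is limited). The gripper opens to 88 mm and grips with 3 to 60 N. Pads are 20 mm wide; open, the fingers measure 115 mm over their backs; the gripper's body (75 mm by 178 mm) begins 61 mm behind the grasp point.
Start: joints at [-1.386, 0.091, 1.231, -0, 1.82, -0.057], TCP at [0.144, -0.583, 0.303] pointing down, gripper open.
Joint ranges: [-2.87, 2.87], [-0.86, 2.18], [0.17, 2.46], [-1.51, 4.65], [0.06, 2.69], [-2.65, 2.65]. Speed limits (rad/s): [2.57, 2.57, 3.01, 3.14, 3.14, 3.14].

### API

Orientations are given as a unit quaternion [w, x, y, z].
In Python, from station import ctrl gives the robot as it stands.
- The arm moves only by the tool jog_arm, never from a script. Its argument "motion" is text: rows parted by semicolons, each of 5 numbers parted by spaces: the shift along the tool's x, y, z scaled (see below), then the turn about the tool's z scaled (see below), then the opening, from -1 (shut) to 1 (fully open). In form: x y z roll hand; .... A call has 1 to 5 rows; each row shifts and turns the commanded pose from where the row before left it, along the tool's axes as they then stand; what a row does not reach is not made up. The controller multiplies each number of a shift by 200 mm and each number of a turn by 5 degrees. A row lasts 1/10 s, in which the tool goes at most 50 mm and 8.59 degrees, less where a joint would pass 70% of its speed; a pose out of reach is approached as far as the arm can. A call with a number of a shift or a turn outside -1 to 1 is refused whole. A call with a gripper value outside its range is refused whole. The fingers move at their own pace and stop on an object; the grip force is fixed at half the most. Time passes only in rows, so rows that do not move let the fingers close. It gives the time, the measured TCP pose, the force, the opening and the grip force at its end, in the units of the state.
- ctrl.state(): the state, without advancing time (a new reading comes with each control period).
- ctrl.get_image(name): name is "side" or "top" or "wrist"; returns a dict with "frame" (480x640x3 uint8, red, green, blue), "fov_y" (degrees; the focal length in pixels is half the picture's height over the tangent of half this angle, whatever the lens; pixels are square), "cx", "cy" (the principal point, pixels), "rvec" (rotation vector, rad) and "tvec" (3), from world to camera coordinates, as OpenCV has them; the wrist camera has in their place "T_tool_cam" (4x4, takes a point from camera to tool coordinates, whose origin is the TCP and whose axes are the flange's). Camera axes: x right, y down, z forward; pixel columns grow to the right and rows downward; lengths in m; the calibration is good to about 2 mm. A picture is of the moment at which its call begins: read the wrist's pose just before it. There is no depth.
- ctrl.sign_off(): hands the job in; it is judged then, once.
Trained networks look in the newest picture that a camera, given by its name, has taken for a name from the list of things; names that differ only in an ending like _2 or _b are one class to them, and where a whole thing is asked for, a point or a joint stands for the part that bears it (a point fixed in the world has none). Each returns a list of dicts, best first, with "conf" (0 to 1); they miss things now and then, are a little off and sometimes report something else, mostly with a low value. They report only what shows in the picture. A call takes as long as a camera call. They do not tell look-alikes from the thing itself.
- ctrl.silhouettes(thing, camera): "mask" (480x640 bool, what is visible of it) and "box" ([left, top, width, height] in pixels, round what is visible of it).
The state is a dict: "clock": time; "q": joint angles; "joint_velocities": joint speeds; "joint_torque": joint torques, N m; "eef_pos": TCP position; "orientation": TCP orientation; "ft_force": force on the tool from outside, world axes, zero at the start; "torque": the same for the moment, N m; "width": finger opening in m; "finger_force": force on a finger pad.
Only numpy, scipy, OpenCV 4.12 (cv2) and the standard library are available. Lean on these libraries where they do the work, as an engineer would, in place of code of your own. Each camera call takes 0.05 s, during which the arm holds its last target. There are 200 camera calls.

### The job

Lay out the tasting display: stand the wooden riser block on the counter midway between the blue potato basket and the green tomato basket, its long side in line with them; put the price stand upright on the counter behind it (the side away from the robot), centred on the riser, parallel to it and about 40 mm clear of it. On top of the riser stand the lotus-root piece upright in the middle of the half nearer the blue basket and the jar upright in the middle of the half nearer the green basket. Do not disturb the onion or the squash.

Things in the scene. Friction and masses are not known exactly. Their poses are not given: they have to be found in the camera images.
- blue_basket: Square light-blue plastic basket with perforated sides, holding four tan potatoes; 110 x 110 mm, rim 60 mm high, potatoes up to 72 mm; fixed to the counter. Origin: centre of its underside. Its x axis points away from the robot, its y axis along the line through both basket centres (the green one may be on the +y or the -y side, 320 mm centre to centre).
- green_basket: Square green plastic basket with perforated sides, holding four red tomatoes; 110 x 110 mm, rim 60 mm high, tomatoes up to 71 mm; fixed to the counter, turned the same way as the blue basket. Origin: centre of its underside; axes as for the blue one.
- riser: Loose pale-wood block, 60 mm (x) x 140 mm (y) x 40 mm high, about 0.22 kg, three thin darker lines along its top. Origin: centre of its underside; its y axis runs along its long side. It lies flat, and either way round is right. The middles of its two halves lie 35 mm to either side of its centre along y; its top is 40 mm above its origin.
- lotus_root: Loose cut piece of lotus root, a tan upright cylinder 53 mm in diameter and 70 mm high, pale cut face on top with a ring of dark holes; about 0.13 kg. Origin: centre of its underside, z axis up.
- jar: Loose amber jar with a red lid and a paper label, round, 52 mm in diameter, 70 mm high, about 0.18 kg. Origin: centre of its underside, z axis up.
- price_stand: Loose price stand: a black foot 36 mm (x) x 70 mm (y) x 15 mm high carrying an upright white card plate 9 mm thick (x), 70 mm wide (y), reaching 80 mm above the counter, with green bands; about 0.09 kg. Both faces are alike, either way round is right. Origin: centre of the underside of the foot; x axis square to the card. Best gripped by the card from above. When it stands 40 mm clear of the riser, their origins are 88 mm apart.
- onion: Bystander: loose purple onion standing on its base, 62 mm in diameter, 58 mm high. Not to be disturbed. Origin: centre of its underside.
- squash: Bystander: loose dark-green round ribbed squash with a short tan stem, 80 mm in diameter, 67 mm high. Not to be disturbed. Origin: centre of its underside.
Not all that is in view belongs to the job. What is shaped like the riser but pink is not meant.

How it is judged:
By the outcome, as a careful person would: the job done as asked, in the order asked, and still so for the second after the job is handed in, with the robot touching nothing.
It also fails if it takes over 106 s, if anything falls off the work surface, if the arm or the gripper's body presses on something with over 40 N, if the wrist force passes 120 N, or if a joint passes its speed limit or range.

## Working session

There is one attempt and no reset: what is moved stays moved. The work goes in short steps, Python scripts to look and compute and a tool call to move; the robot and the scene stay as the last step left them, time stands still between calls to the robot, and variables do not carry over. Pictures are saved under pics/ and viewed, at most 14 in all, crops included, and the job is handed in when it is done.

Besides the shell and the picture viewer there is one more tool, called by a JSON object that holds its "fn" and its "kwargs". jog_arm: Moves the arm, as the interface text tells. Shifts and turns lie within -1 to 1; 1 stands for 200 mm of shift or 5 degrees of turn. Its arguments: {"type":"object","properties":{"motion":{"type":"string"}},"required":["motion"]}

```bash
ls; mkdir -p pics; python3 - <<'E'
from station import ctrl
import cv2
for n in ("top","side"):
    d=ctrl.get_image(n); cv2.imwrite(f"pics/{n}0.png",d["frame"][:,:,::-1])
    print(n,d["fov_y"],d["cx"],d["cy"],d["rvec"],d["tvec"])
s=ctrl.state(); print(s["clock"],s["eef_pos"],s["orientation"],s["width"])
E
```

```text
pics
top 57.21828541891051 323.4630749077691 236.14204515604962 [ 2.15730255 -2.2109673   0.0485325 ] [0.06454797 0.46338674 0.80343986]
side 53.373239536321705 315.4526769159283 235.56135539653525 [ 2.32346495 -0.02236209  0.02719096] [-0.46553175  0.05691665  1.03979013]
0.1 [ 0.14364859 -0.58242309  0.30161058] [-8.88677903e-04  9.92700077e-01  1.20605813e-01 -7.07101755e-05] 0.08762319897521517
```

View pics/top0.png

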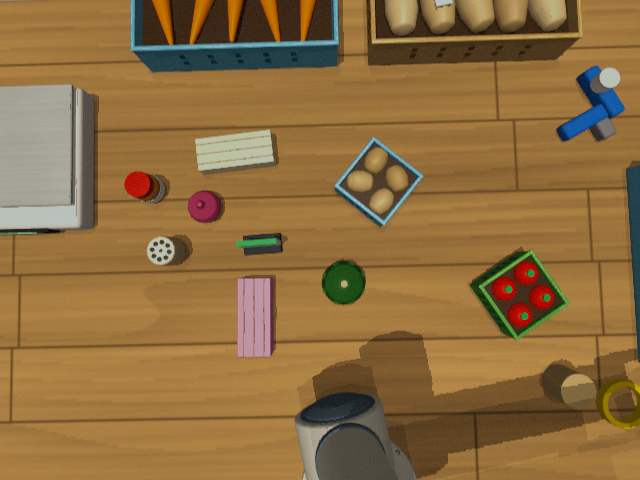

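View pics/side0.png

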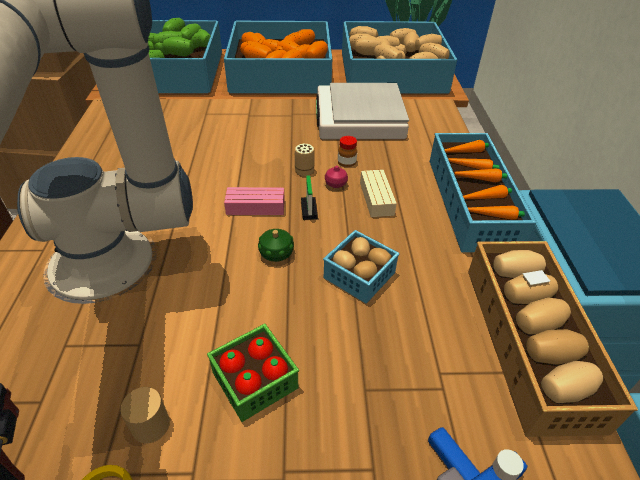

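The top view shows the pale riser at (235,150), with the pink decoy at (255,317). The stand is at (260,243), lotus at (162,250), jar at (140,186), onion at (204,206) and squash at (344,283). The blue basket is at (378,181) and the green at (520,295). I'll fit the model outlines to the masks from both views.

```bash
cat > h.py <<'E'
import numpy as np, cv2
from scipy.optimize import minimize
from station import ctrl
def box(a,b,h,z0=0): return np.array([[x,y,z] for x in(-a/2,a/2) for y in(-b/2,b/2) for z in(z0,h)])
def cyl(d,h):
    t=np.linspace(0,2*np.pi,40); return np.array([[d/2*np.cos(u),d/2*np.sin(u),z] for u in t for z in(0,h)])
M={"riser":[box(.06,.14,.04)],"lotus_root":[cyl(.053,.07)],"jar":[cyl(.052,.07)],"blue_basket":[box(.11,.11,.06)],"green_basket":[box(.11,.11,.06)],
 "price_stand":[box(.036,.07,.015),box(.009,.07,.08,.015)],"onion":[cyl(.062,.04)],"squash":[cyl(.08,.045)]}
def cam(n):
    d=ctrl.get_image(n); f=240/np.tan(np.radians(d["fov_y"])/2)
    return dict(K=np.array([[f,0,d["cx"]],[0,f,d["cy"]],[0,0,1.]]),r=np.array(d["rvec"]),t=np.array(d["tvec"]),im=d["frame"])
def ray(c,uv,z):
    R=cv2.Rodrigues(c["r"])[0]; o=-R.T@c["t"]; v=R.T@np.linalg.inv(c["K"])@[uv[0],uv[1],1]; return o+v*(z-o[2])/v[2]
def render(c,thing,p,z=0):
    m=np.zeros((480*4,640*4),np.uint8); cy,sy=np.cos(p[2]),np.sin(p[2])
    for P in M[thing]:
        W=P@np.array([[cy,sy,0],[-sy,cy,0],[0,0,1]])+[p[0],p[1],z]
        q=cv2.projectPoints(W,c["r"],c["t"],c["K"],None)[0]
        cv2.fillConvexPoly(m,cv2.convexHull(((q+.5)*4).astype(np.float32)).astype(np.int32),255)
    return cv2.resize(m,(640,480),interpolation=cv2.INTER_AREA)/255.
def fit(thing,cams,masks,p0,z=0):
    def cost(p):
        s=0
        for n,m in masks.items():
            r=render(cams[n],thing,p,z); s+=1-np.minimum(r,m).sum()/np.maximum(r,m).sum()
        return s
    best=None
    for a in ([0] if len(M[thing][0])>8 else np.arange(0,np.pi,np.pi/6)):
        S=np.array([[*p0,a]]*4)+np.vstack([np.zeros(3),np.diag([.01,.01,.2])])
        o=minimize(cost,S[0],method="Nelder-Mead",options=dict(initial_simplex=S,xatol=2e-4,fatol=1e-4,maxiter=90))
        if best is None or o.fun<best.fun: best=o
    return best.x,best.fun
E
cat > m.py <<'E'
from h import *
cams={n:cam(n) for n in("top","side")}
for t,g in {"riser":(235,150),"lotus_root":(162,250),"jar":(140,186),"price_stand":(260,243),"blue_basket":(378,181),"green_basket":(520,295),"onion":(204,206),"squash":(344,283)}.items():
    p0=ray(cams["top"],g,.04)[:2]; ms={}
    for n in cams:
        q=cv2.projectPoints(np.array([[*p0,.03]]),cams[n]["r"],cams[n]["t"],cams[n]["K"],None)[0].ravel()
        L=[s for s in ctrl.silhouettes(t,n) if np.hypot(s["box"][0]+s["box"][2]/2-q[0],s["box"][1]+s["box"][3]/2-q[1])<25]
        if L: ms[n]=L[0]["mask"].astype(float)
    x,f=fit(t,cams,ms,p0); print(t,p0.round(3),x.round(4),np.degrees(x[2]).round(1),f.round(3),list(ms))
s=ctrl.state(); print(s["clock"])
E
python3 m.py
```

```text
riser [0.625 0.21 ] [0.625  0.2133 0.0817] 4.7 0.112 ['top', 'side']
lotus_root [0.446 0.345] [0.4437 0.3374 0.1032] 5.9 0.194 ['top', 'side']
jar [0.563 0.385] [0.561  0.377  0.0865] 5.0 0.281 ['top', 'side']
price_stand [0.454 0.167] [0.453  0.1702 0.0638] 3.7 0.079 ['side']
blue_basket [ 0.561 -0.048] [ 0.5581 -0.0465  0.8577] 49.1 0.072 ['top', 'side']
green_basket [ 0.35  -0.293] [ 0.3514 -0.2915  0.5704] 32.7 0.06 ['top', 'side']
onion [0.523 0.268] [0.5263 0.2755 0.1635] 9.4 0.594 ['top', 'side']
squash [0.379 0.018] [0.3791 0.0193 0.2766] 15.8 0.396 ['top', 'side']
1.0
```

```bash
cat > plan.py <<'E'
import sys, numpy as np
from station import ctrl
# target TCP x y z, tool heading a (deg, of tool x); prints rows (units of the tool) for moving straight there
x,y,z,a=map(float,sys.argv[1:5]); s=ctrl.state(); p=np.array(s["eef_pos"]); w,i,j,k=s["orientation"]
a0=np.degrees(np.arctan2(2*(i*j+w*k),1-2*(j*j+k*k)))
d=np.array([x,y,z])-p; da=(a-a0+180)%360-180
n=int(np.ceil(max(np.linalg.norm(d)/.049,abs(da)/5,1)))
print("clock %.1f pos %s a %.2f width %.4f n %d"%(s["clock"],p.round(4),a0,s["width"],n))
R=[]
for m in range(n):
    h=np.radians(a0+da*m/n); c,t=np.cos(h),np.sin(h)
    v=np.array([d[0]*c+d[1]*t, d[0]*t-d[1]*c, -d[2]])/n/.2
    R.append("%.3f %.3f %.3f %.2f"%(*v,-da/n/5))
for m in range(0,n,5): print("; ".join(R[m:m+5]))
E
python3 plan.py .625 .2133 .2 94.7
```

```text
clock 1.0 pos [ 0.1437 -0.5826  0.3026] a 13.85 width 0.0877 n 20
0.164 -0.164 0.026 -0.81; 0.176 -0.152 0.026 -0.81; 0.186 -0.140 0.026 -0.81; 0.195 -0.126 0.026 -0.81; 0.204 -0.112 0.026 -0.81
0.211 -0.097 0.026 -0.81; 0.217 -0.082 0.026 -0.81; 0.223 -0.067 0.026 -0.81; 0.227 -0.051 0.026 -0.81; 0.230 -0.035 0.026 -0.81
0.232 -0.018 0.026 -0.81; 0.233 -0.002 0.026 -0.81; 0.232 0.014 0.026 -0.81; 0.230 0.031 0.026 -0.81; 0.228 0.047 0.026 -0.81
0.224 0.063 0.026 -0.81; 0.219 0.078 0.026 -0.81; 0.213 0.094 0.026 -0.81; 0.206 0.108 0.026 -0.81; 0.198 0.123 0.026 -0.81
```

{"fn": "jog_arm", "kwargs": {"motion": "0.16 -0.16 0.026 -0.81 1; 0.18 -0.15 0.026 -0.81 1; 0.19 -0.14 0.026 -0.81 1; 0.195 -0.13 0.026 -0.81 1; 0.2 -0.11 0.026 -0.81 1"}}

```text
clock: 1.5
eef_pos: [0.2647, -0.3828, 0.2765]
orientation: [0.0, 0.956, 0.294, 0.0]
ft_force: [1.4, -0.0, 0.5]
width: 0.0878
finger_force: 0.0
```

{"fn": "jog_arm", "kwargs": {"motion": "0.21 -0.1 0.026 -0.81 1; 0.22 -0.08 0.026 -0.81 1; 0.22 -0.07 0.026 -0.81 1; 0.23 -0.05 0.026 -0.81 1; 0.23 -0.035 0.026 -0.81 1"}}

```text
clock: 2.0
eef_pos: [0.3847, -0.1829, 0.2508]
orientation: [0.001, 0.889, 0.458, 0.0]
ft_force: [0.4, -0.7, 0.8]
width: 0.0881
finger_force: 0.0
```

{"fn": "jog_arm", "kwargs": {"motion": "0.23 -0.02 0.026 -0.81 1; 0.23 0 0.026 -0.81 1; 0.23 0.014 0.026 -0.81 1; 0.23 0.03 0.026 -0.81 1; 0.23 0.047 0.026 -0.81 1"}}

```text
clock: 2.5
eef_pos: [0.5043, 0.0157, 0.2247]
orientation: [0.0, 0.795, 0.607, 0.0]
ft_force: [0.4, -0.2, 0.2]
width: 0.0878
finger_force: 0.0
```

{"fn": "jog_arm", "kwargs": {"motion": "0.22 0.06 0.026 -0.81 1; 0.22 0.08 0.026 -0.81 1; 0.21 0.09 0.026 -0.81 1; 0.21 0.11 0.026 -0.81 1; 0.2 0.12 0.026 -0.81 1"}}

```text
clock: 3.0
eef_pos: [0.6229, 0.2153, 0.1984]
orientation: [0.0, 0.675, 0.737, 0.0]
ft_force: [0.5, -0.4, 0.4]
width: 0.0876
finger_force: 0.0
```

```bash
python3 plan.py .625 .2133 .085 94.7; python3 -c "
from h import *
cv2.imwrite('pics/w1.png',ctrl.get_image('wrist')['frame'][:,:,::-1])"
```

```text
clock 3.0 pos [0.6229 0.2153 0.1984] a 95.03 width 0.0876 n 3
-0.004 0.003 0.189 0.02; -0.004 0.003 0.189 0.02; -0.004 0.003 0.189 0.02
```

View pics/w1.png

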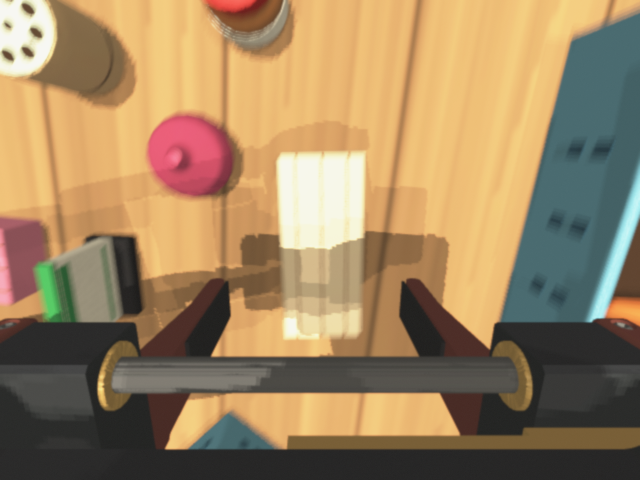

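The riser, around (320,245), is centred between the open fingers, and nothing is near the descent path.

{"fn": "jog_arm", "kwargs": {"motion": "-0.004 0.003 0.19 0.02 1; -0.004 0.003 0.19 0.02 1; -0.004 0.003 0.19 0.02 1; 0 0 0 0 -1; 0 0 0 0 -1"}}

```text
clock: 3.55
eef_pos: [0.6241, 0.2111, 0.0846]
orientation: [-0.0, 0.678, 0.735, -0.0]
ft_force: [-0.1, 1.1, 0.5]
width: 0.0751
finger_force: 0.0
```

{"fn": "jog_arm", "kwargs": {"motion": "0 0 0 0 -1; 0 0 0 0 -1; 0 0 0 0 -1; 0 0 0 0 -1; 0 0 -0.05 0 -1"}}

```text
clock: 4.05
eef_pos: [0.6231, 0.2108, 0.0928]
orientation: [-0.001, 0.678, 0.735, -0.002]
ft_force: [-1.2, -0.5, -2.4]
width: 0.0599
finger_force: 29.9
```

```bash
python3 plan.py .625 .2133 .22 94.7;
```

```text
clock 4.0 pos [0.6231 0.2108 0.0928] a 94.55 width 0.0599 n 3
0.004 0.004 -0.212 -0.01; 0.004 0.004 -0.212 -0.01; 0.004 0.004 -0.212 -0.01
```

{"fn": "jog_arm", "kwargs": {"motion": "0 0 -0.2 0 -1; 0 0 -0.2 0 -1; 0 0 -0.15 0 -1"}}

```text
clock: 4.35
eef_pos: [0.6242, 0.2112, 0.2078]
orientation: [0.0, 0.678, 0.735, 0.001]
ft_force: [0.3, 0.3, -1.9]
width: 0.0598
finger_force: 29.9
```

```bash
python3 plan.py .4533 -.1708 .19 49.8;
```

```text
clock 4.3 pos [0.6242 0.2112 0.2078] a 94.56 width 0.0598 n 9
-0.204 -0.111 0.010 0.99; -0.213 -0.093 0.010 0.99; -0.220 -0.075 0.010 0.99; -0.226 -0.055 0.010 0.99; -0.230 -0.035 0.010 0.99
-0.232 -0.015 0.010 0.99; -0.232 0.005 0.010 0.99; -0.231 0.025 0.010 0.99; -0.228 0.045 0.010 0.99
```

{"fn": "jog_arm", "kwargs": {"motion": "-0.2 -0.11 0.01 0.99 -1; -0.21 -0.09 0.01 0.99 -1; -0.22 -0.075 0.01 0.99 -1; -0.23 -0.055 0.01 0.99 -1; -0.23 -0.035 0.01 0.99 -1"}}

```text
clock: 4.85
eef_pos: [0.5289, -0.002, 0.1948]
orientation: [-0.0, 0.821, 0.571, -0.0]
ft_force: [1.1, -0.6, -1.3]
width: 0.0598
finger_force: 29.9
```

{"fn": "jog_arm", "kwargs": {"motion": "-0.23 -0.015 0.01 0.99 -1; -0.23 0.005 0.01 0.99 -1; -0.23 0.025 0.01 0.99 -1; -0.23 0.045 0.01 0.99 -1; 0 0 0 0 -1"}}

```text
clock: 5.35
eef_pos: [0.4526, -0.1742, 0.1867]
orientation: [0.001, 0.908, 0.419, -0.001]
ft_force: [0.1, 0.2, -2.4]
width: 0.06
finger_force: 29.9
```

```bash
python3 plan.py .4533 -.1708 .087 49.8; python3 -c "
from h import *
c=cam('top');cv2.imwrite('pics/t2.png',cv2.resize(c['im'][120:360,240:600],(720,480))[:,:,::-1])"
```

```text
clock 5.3 pos [ 0.4526 -0.1742  0.1867] a 49.51 width 0.0600 n 3
0.005 -0.003 0.166 -0.02; 0.005 -0.003 0.166 -0.02; 0.005 -0.003 0.166 -0.02
```

View pics/t2.png

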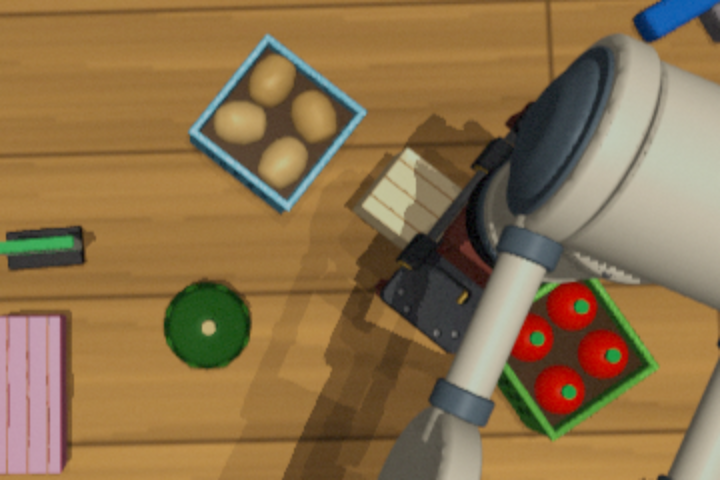

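The riser hangs lined up between the two baskets, clear of both.

{"fn": "jog_arm", "kwargs": {"motion": "0.006 -0.003 0.17 -0.02 -1; 0.006 -0.003 0.17 -0.02 -1; 0.005 -0.003 0.12 -0.02 -1; 0 0 0.04 0 -1; 0 0 0 0 -1"}}

```text
clock: 5.9
eef_pos: [0.456, -0.1648, 0.0866]
orientation: [-0.001, 0.905, 0.426, -0.0]
ft_force: [0.3, 1.1, -1.8]
width: 0.0599
finger_force: 29.9
```

```bash
python3 plan.py .4533 -.1708 .0855 49.8; python3 -c "
from station import ctrl
print(ctrl.state()['ft_force'])"
```

```text
clock 5.9 pos [ 0.456  -0.1648  0.0866] a 50.43 width 0.0599 n 1
-0.032 0.009 0.006 0.13
[ 0.26025536  1.07023111 -1.76707726]
```

{"fn": "jog_arm", "kwargs": {"motion": "-0.03 0.008 0 0.13 -1; 0 0 0 0 -1; 0 0 0 0 -1; 0 0 0 0 -1"}}

```text
clock: 6.3
eef_pos: [0.4535, -0.1719, 0.0871]
orientation: [0.0, 0.908, 0.42, 0.0]
ft_force: [-0.3, 0.3, -2.0]
width: 0.0599
finger_force: 29.9
```

```bash
python3 plan.py .4533 -.1708 .0855 49.8; sleep 0; python3 plan.py .4533 -.1708 .0855 49.8
```

```text
clock 6.3 pos [ 0.4535 -0.1719  0.0871] a 49.65 width 0.0599 n 1
0.004 -0.004 0.008 -0.03
clock 6.3 pos [ 0.4535 -0.1719  0.0871] a 49.65 width 0.0599 n 1
0.004 -0.004 0.008 -0.03
```

Good. Lower to contact, release, and rise.

{"fn": "jog_arm", "kwargs": {"motion": "0.004 0 0.006 0 -1; 0 0 0.006 0 -1; 0 0 0 0 -1; 0 0 0 0 -1"}}

```text
clock: 6.7
eef_pos: [0.454, -0.1712, 0.0849]
orientation: [0.0, 0.908, 0.42, 0.0]
ft_force: [-1.1, 0.8, 5.1]
width: 0.06
finger_force: 29.9
```

{"fn": "jog_arm", "kwargs": {"motion": "0 0 0 0 1; 0 0 0 0 1; 0 0 0 0 1; 0 0 0 0 1; 0 0 0 0 1"}}

```text
clock: 7.2
eef_pos: [0.4538, -0.1712, 0.0841]
orientation: [-0.0, 0.908, 0.42, -0.0]
ft_force: [0.1, 0.3, -0.1]
width: 0.0878
finger_force: 0.0
```

{"fn": "jog_arm", "kwargs": {"motion": "0 0 -0.1 0 1; 0 0 -0.22 0 1; 0 0 -0.22 0 1; 0 0 -0.1 0 1"}}

```text
clock: 7.6
eef_pos: [0.4547, -0.1716, 0.217]
orientation: [0.002, 0.908, 0.42, 0.002]
ft_force: [-0.1, -1.0, 0.4]
width: 0.0883
finger_force: 0.0
```

```bash
python3 plan.py .453 .1702 .20 93.7
```

```text
clock 7.6 pos [ 0.4547 -0.1716  0.217 ] a 49.65 width 0.0883 n 9
0.144 -0.124 0.009 -0.98; 0.154 -0.111 0.009 -0.98; 0.163 -0.097 0.009 -0.98; 0.171 -0.083 0.009 -0.98; 0.177 -0.068 0.009 -0.98
0.182 -0.053 0.009 -0.98; 0.186 -0.037 0.009 -0.98; 0.189 -0.021 0.009 -0.98; 0.190 -0.005 0.009 -0.98
```

{"fn": "jog_arm", "kwargs": {"motion": "0.144 -0.124 0.009 -0.98 1; 0.154 -0.111 0.009 -0.98 1; 0.163 -0.097 0.009 -0.98 1; 0.17 -0.083 0.009 -0.98 1; 0.177 -0.068 0.009 -0.98 1"}}

```text
clock: 8.1
eef_pos: [0.4525, 0.0198, 0.2033]
orientation: [0.0, 0.797, 0.604, 0.0]
ft_force: [0.3, -0.1, 1.0]
width: 0.0877
finger_force: 0.0
```

{"fn": "jog_arm", "kwargs": {"motion": "0.18 -0.053 0.009 -0.98 1; 0.186 -0.037 0.009 -0.98 1; 0.19 -0.02 0.009 -0.98 1; 0.19 -0.005 0.009 -0.98 1; 0 0 0 0 1"}}

```text
clock: 8.6
eef_pos: [0.4513, 0.1736, 0.1956]
orientation: [-0.001, 0.681, 0.732, 0.0]
ft_force: [-1.0, -0.1, -0.5]
width: 0.0877
finger_force: 0.0
```

{"fn": "jog_arm", "kwargs": {"motion": "0 0 0 0 1; 0 0 0 0 1"}}

```text
clock: 8.8
eef_pos: [0.4521, 0.1694, 0.1961]
orientation: [0.0, 0.684, 0.729, -0.0]
ft_force: [0.0, -0.6, 0.2]
width: 0.0879
finger_force: 0.0
```

```bash
cat > chk.py <<'E'
# refit things from the top and side views: name u v z (top pixel guess)
import sys
from h import *
cams={n:cam(n) for n in("top","side")}
for a in sys.argv[1:]:
    t,x,y,z=a.split(","); p0=np.array([float(x),float(y)]); z=float(z); ms={}
    for n in cams:
        q=cv2.projectPoints(np.array([[*p0,z+.03]]),cams[n]["r"],cams[n]["t"],cams[n]["K"],None)[0].ravel()
        L=[s for s in ctrl.silhouettes(t,n) if np.hypot(s["box"][0]+s["box"][2]/2-q[0],s["box"][1]+s["box"][3]/2-q[1])<25]
        if L: ms[n]=L[0]["mask"].astype(float)
    for k in [ms]+([{n:ms[n]} for n in ms] if len(ms)>1 else []):
        r,f=fit(t,cams,k,p0,z); print(t,r[:2].round(4),np.degrees(r[2]).round(1),f.round(3),list(k))
E
python3 chk.py riser,.4548,-.169,0
python3 plan.py .453 .1702 .125 93.7;python3 -c "
from h import *
cv2.imwrite('pics/w3.png',ctrl.get_image('wrist')['frame'][:,:,::-1])"
```

```text
riser [ 0.4543 -0.1687] 140.4 0.091 ['top', 'side']
riser [ 0.4546 -0.1691] 139.8 0.043 ['top']
riser [ 0.4541 -0.1689] 141.1 0.043 ['side']
clock 9.0 pos [0.4522 0.1692 0.1962] a 93.64 width 0.0883 n 2
0.002 0.002 0.178 -0.01; 0.002 0.002 0.178 -0.01
```

View pics/w3.png

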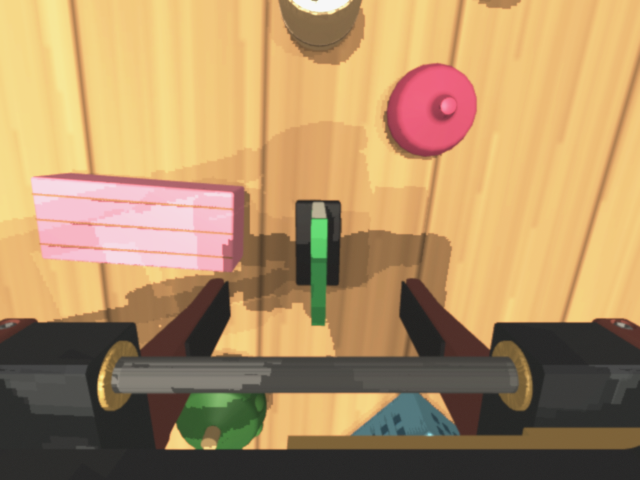

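The riser sits within 1 mm of the target. The stand's card, at (318,265), is centred between the fingers, so I'll grip it.

{"fn": "jog_arm", "kwargs": {"motion": "0.002 0.002 0.18 0 1; 0.002 0.002 0.18 0 1; 0 0 0 0 -1; 0 0 0 0 -1; 0 0 0 0 -1"}}

```text
clock: 9.55
eef_pos: [0.4537, 0.1711, 0.1264]
orientation: [0.001, 0.684, 0.73, 0.001]
ft_force: [0.6, -0.6, 1.3]
width: 0.0677
finger_force: 0.0
```

{"fn": "jog_arm", "kwargs": {"motion": "0 0 0 0 -1; 0 0 0 0 -1; 0 0 0 0 -1; 0 0 0 0 -1; 0 0 0 0 -1"}}

```text
clock: 10.05
eef_pos: [0.4527, 0.171, 0.1242]
orientation: [0.0, 0.684, 0.73, 0.0]
ft_force: [-0.4, 0.7, 0.4]
width: 0.027
finger_force: 0.0
```

{"fn": "jog_arm", "kwargs": {"motion": "0 0 0 0 -1; 0 0 0 0 -1; 0 0 0 0 -1"}}

```text
clock: 10.35
eef_pos: [0.4526, 0.171, 0.1239]
orientation: [-0.0, 0.684, 0.73, -0.0]
ft_force: [-0.5, -0.4, -1.4]
width: 0.0088
finger_force: 30.0
```

{"fn": "jog_arm", "kwargs": {"motion": "0 0 -0.1 0 -1; 0 0 -0.2 0 -1; 0 0 -0.2 0 -1; 0 0 -0.13 0 -1; 0 0 0 0 -1"}}

```text
clock: 10.85
eef_pos: [0.4539, 0.1713, 0.2547]
orientation: [0.002, 0.684, 0.73, 0.003]
ft_force: [-0.3, 0.3, -0.9]
width: 0.0086
finger_force: 30.0
```

```bash
python3 plan.py .522 -.2255 .25 49.8
```

```text
clock 10.8 pos [0.4539 0.1713 0.2547] a 93.75 width 0.0086 n 9
-0.222 0.023 0.003 0.98; -0.220 0.042 0.003 0.98; -0.215 0.061 0.003 0.98; -0.209 0.079 0.003 0.98; -0.202 0.096 0.003 0.98
-0.193 0.113 0.003 0.98; -0.183 0.129 0.003 0.98; -0.171 0.144 0.003 0.98; -0.158 0.158 0.003 0.98
```

{"fn": "jog_arm", "kwargs": {"motion": "-0.22 0.023 0.003 0.98 -1; -0.22 0.042 0.003 0.98 -1; -0.215 0.06 0.003 0.98 -1; -0.21 0.08 0.003 0.98 -1; -0.2 0.096 0.003 0.98 -1"}}

```text
clock: 11.35
eef_pos: [0.4899, -0.0505, 0.2449]
orientation: [-0.001, 0.824, 0.567, -0.001]
ft_force: [0.5, 0.3, -1.2]
width: 0.0087
finger_force: 30.0
```

{"fn": "jog_arm", "kwargs": {"motion": "-0.193 0.113 0.003 0.98 -1; -0.183 0.13 0.003 0.98 -1; -0.17 0.144 0.003 0.98 -1; -0.158 0.158 0.003 0.98 -1; 0 0 0 0 -1"}}

```text
clock: 11.85
eef_pos: [0.5196, -0.2296, 0.241]
orientation: [-0.001, 0.909, 0.416, -0.002]
ft_force: [-0.6, 1.3, -2.0]
width: 0.0089
finger_force: 30.0
```

{"fn": "jog_arm", "kwargs": {"motion": "0 0 0.1 0 -1; 0 0 0.2 0 -1; 0 0 0.1 0 -1; 0 0 0 0 -1; 0 0 0 0 -1"}}

```text
clock: 12.35
eef_pos: [0.5201, -0.2245, 0.1639]
orientation: [-0.001, 0.907, 0.42, -0.0]
ft_force: [0.0, -0.3, -0.8]
width: 0.0089
finger_force: 30.0
```

```bash
python3 plan.py .522 -.2255 .124 49.8
```

```text
clock 12.3 pos [ 0.5201 -0.2245  0.1639] a 49.70 width 0.0089 n 1
0.002 0.011 0.200 -0.02
```

{"fn": "jog_arm", "kwargs": {"motion": "0.002 0.01 0.1 -0.02 -1; 0 0 0.08 0 -1; 0 0 0 0 -1; 0 0 0 0 -1; 0 0 0 0 -1"}}

```text
clock: 12.85
eef_pos: [0.5226, -0.2263, 0.1299]
orientation: [0.001, 0.907, 0.421, 0.001]
ft_force: [-0.6, -0.3, -0.8]
width: 0.009
finger_force: 30.0
```

```bash
python3 plan.py .522 -.2255 .124 49.8;  python3 -c "
from h import *
c=cam('side');cv2.imwrite('pics/s4.png',cv2.resize(c['im'][180:440,160:440],(700,650))[:600,:,::-1])"
```

```text
clock 12.8 pos [ 0.5226 -0.2263  0.1299] a 49.76 width 0.0090 n 1
0.001 -0.005 0.029 -0.01
```

View pics/s4.png

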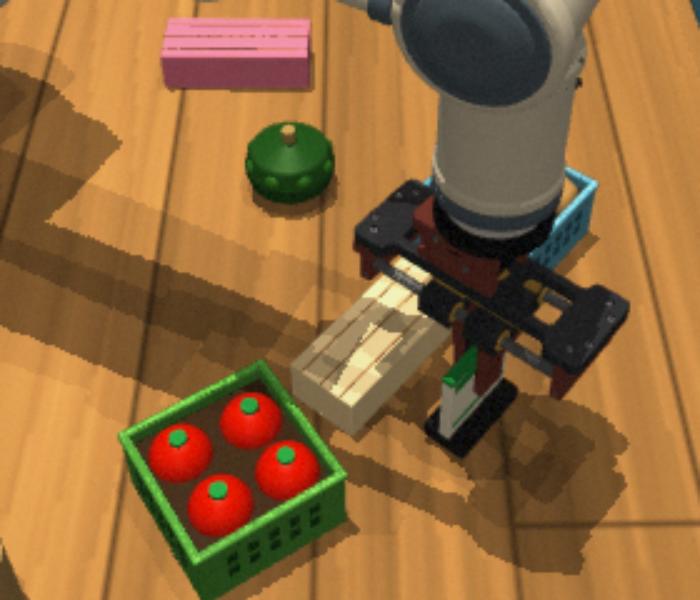

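The stand hangs parallel behind the riser. Now lower the last 6 mm and open partway.

{"fn": "jog_arm", "kwargs": {"motion": "0 -0.004 0.015 0 -1; 0 0 0.014 0 -1; 0 0 0 0 -1; 0 0 0 0 -1"}}

```text
clock: 13.3
eef_pos: [0.5218, -0.2258, 0.1236]
orientation: [0.001, 0.907, 0.421, 0.0]
ft_force: [-0.6, -0.7, 3.9]
width: 0.0088
finger_force: 30.0
```

{"fn": "jog_arm", "kwargs": {"motion": "0 0 0 0 -0.2; 0 0 0 0 -0.2; 0 0 0 0 -0.2; 0 0 0 0 -0.2; 0 0 0 0 -0.2"}}

```text
clock: 13.8
eef_pos: [0.5215, -0.2256, 0.1226]
orientation: [-0.0, 0.907, 0.421, -0.0]
ft_force: [0.7, -0.2, 0.8]
width: 0.0352
finger_force: 0.0
```

{"fn": "jog_arm", "kwargs": {"motion": "0 0 -0.05 0 -0.2; 0 0 -0.2 0 -0.2; 0 0 -0.2 0 0.5; 0 0 -0.15 0 1; 0 0 0 0 1"}}

```text
clock: 14.3
eef_pos: [0.5229, -0.2263, 0.25]
orientation: [0.004, 0.907, 0.421, 0.003]
ft_force: [0.2, 0.3, 0.5]
width: 0.0557
finger_force: 0.0
```

```bash
python3 plan.py .4437 .3374 .24 94.8
```

```text
clock 14.3 pos [ 0.5229 -0.2263  0.25  ] a 49.76 width 0.0557 n 12
0.158 -0.177 0.004 -0.75; 0.169 -0.166 0.004 -0.75; 0.180 -0.155 0.004 -0.75; 0.189 -0.143 0.004 -0.75; 0.198 -0.130 0.004 -0.75
0.206 -0.117 0.004 -0.75; 0.214 -0.103 0.004 -0.75; 0.220 -0.089 0.004 -0.75; 0.225 -0.074 0.004 -0.75; 0.230 -0.059 0.004 -0.75
0.233 -0.044 0.004 -0.75; 0.235 -0.029 0.004 -0.75
```

{"fn": "jog_arm", "kwargs": {"motion": "0.158 -0.177 0.004 -0.75 1; 0.17 -0.166 0.004 -0.75 1; 0.18 -0.155 0.004 -0.75 1; 0.19 -0.143 0.004 -0.75 1; 0.2 -0.13 0.004 -0.75 1"}}

```text
clock: 14.8
eef_pos: [0.488, 0.0115, 0.2385]
orientation: [-0.0, 0.826, 0.564, -0.0]
ft_force: [1.0, -0.0, -0.8]
width: 0.0874
finger_force: 0.0
```

{"fn": "jog_arm", "kwargs": {"motion": "0.206 -0.117 0.004 -0.75 1; 0.214 -0.103 0.004 -0.75 1; 0.22 -0.089 0.004 -0.75 1; 0.225 -0.074 0.004 -0.75 1; 0.23 -0.059 0.004 -0.75 1"}}

```text
clock: 15.3
eef_pos: [0.455, 0.2466, 0.2346]
orientation: [0.0, 0.723, 0.691, -0.0]
ft_force: [1.4, 0.4, 0.2]
width: 0.0877
finger_force: 0.0
```

{"fn": "jog_arm", "kwargs": {"motion": "0.233 -0.044 0.004 -0.75 1; 0.235 -0.03 0.004 -0.75 1; 0 0 0 0 1; 0 0 0 0 1; 0 0 0 0 1"}}

```text
clock: 15.8
eef_pos: [0.4427, 0.3377, 0.233]
orientation: [0.0, 0.678, 0.735, -0.0]
ft_force: [1.0, -0.1, -0.4]
width: 0.0877
finger_force: 0.0
```

```bash
python3 chk.py price_stand,.522,-.226,0 lotus_root,.4437,.3374,0
python3 plan.py .4437 .3374 .101 94.8;python3 -c "
from h import *
cv2.imwrite('pics/w5.png',ctrl.get_image('wrist')['frame'][:,:,::-1])"
```

```text
price_stand [ 0.5196 -0.2268] -37.4 0.165 ['top', 'side']
price_stand [ 0.5197 -0.2272] 141.0 0.072 ['top']
price_stand [ 0.5196 -0.2259] 142.8 0.074 ['side']
lotus_root [0.4437 0.3383] 5.2 0.211 ['top', 'side']
lotus_root [0.4437 0.3356] 3.1 0.124 ['top']
lotus_root [0.4436 0.3384] 3.0 0.08 ['side']
clock 16.1 pos [0.4429 0.3378 0.2335] a 94.66 width 0.0879 n 3
-0.001 0.001 0.221 -0.01; -0.001 0.001 0.221 -0.01; -0.001 0.001 0.221 -0.01
```

View pics/w5.png

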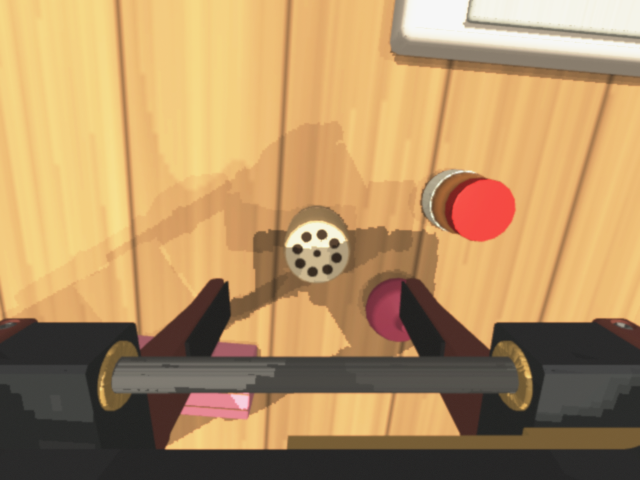

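The lotus, at (317,250), is centred between the fingers. The computed gap from finger to onion is about 27 mm, so it is safe to descend.

{"fn": "jog_arm", "kwargs": {"motion": "0 0 0.2 0 1; 0 0 0.22 0 1; 0 0 0.16 0 1; 0 0 0.07 0 1; 0 0 0 0 -1"}}

```text
clock: 16.65
eef_pos: [0.4417, 0.3378, 0.1011]
orientation: [-0.001, 0.677, 0.736, -0.002]
ft_force: [-0.3, 0.4, -0.2]
width: 0.0827
finger_force: 0.0
```

{"fn": "jog_arm", "kwargs": {"motion": "0 0 0 0 -1; 0 0 0 0 -1; 0 0 0 0 -1; 0 0 0 0 -1; 0 0 0 0 -1"}}

```text
clock: 17.15
eef_pos: [0.4432, 0.3391, 0.1049]
orientation: [0.0, 0.677, 0.736, 0.002]
ft_force: [1.1, -0.7, 5.3]
width: 0.0524
finger_force: 30.0
```

{"fn": "jog_arm", "kwargs": {"motion": "0 0 -0.1 0 -1; 0 0 -0.22 0 -1; 0 0 -0.22 0 -1; 0 0 -0.16 0 -1; 0 0 0 0 -1"}}

```text
clock: 17.65
eef_pos: [0.4436, 0.3394, 0.2493]
orientation: [0.001, 0.677, 0.736, 0.005]
ft_force: [0.3, 0.4, -1.1]
width: 0.0524
finger_force: 30.0
```

```bash
python3 plan.py .4772 -.1422 .24 49.8
```

```text
clock 17.6 pos [0.4436 0.3394 0.2493] a 94.76 width 0.0524 n 10
-0.241 -0.003 0.005 0.90; -0.241 0.016 0.005 0.90; -0.239 0.035 0.005 0.90; -0.235 0.053 0.005 0.90; -0.231 0.071 0.005 0.90
-0.224 0.089 0.005 0.90; -0.217 0.107 0.005 0.90; -0.208 0.123 0.005 0.90; -0.197 0.139 0.005 0.90; -0.186 0.154 0.005 0.90
```

{"fn": "jog_arm", "kwargs": {"motion": "-0.24 -0.003 0.005 0.9 -1; -0.24 0.016 0.005 0.9 -1; -0.24 0.035 0.005 0.9 -1; -0.235 0.053 0.005 0.9 -1; -0.23 0.07 0.005 0.9 -1"}}

```text
clock: 18.15
eef_pos: [0.4583, 0.0966, 0.2358]
orientation: [-0.001, 0.809, 0.588, -0.001]
ft_force: [0.3, 0.1, -0.9]
width: 0.0521
finger_force: 30.0
```

{"fn": "jog_arm", "kwargs": {"motion": "-0.224 0.089 0.005 0.9 -1; -0.217 0.107 0.005 0.9 -1; -0.208 0.123 0.005 0.9 -1; -0.197 0.14 0.005 0.9 -1; -0.186 0.154 0.005 0.9 -1"}}

```text
clock: 18.65
eef_pos: [0.475, -0.1444, 0.2309]
orientation: [-0.001, 0.908, 0.419, -0.001]
ft_force: [-0.0, 0.5, -2.0]
width: 0.0524
finger_force: 30.0
```

{"fn": "jog_arm", "kwargs": {"motion": "0 0 0.1 0 -1; 0 0 0.2 0 -1; 0 0 0.08 0 -1; 0 0 0 0 -1; 0 0 0 0 -1"}}

```text
clock: 19.15
eef_pos: [0.4758, -0.1423, 0.1573]
orientation: [-0.0, 0.907, 0.421, -0.0]
ft_force: [0.1, -0.5, -1.3]
width: 0.0524
finger_force: 30.0
```

```bash
python3 plan.py .4772 -.1422 .145 49.8
```

```text
clock 19.1 pos [ 0.4758 -0.1423  0.1573] a 49.80 width 0.0524 n 1
0.005 0.005 0.062 -0.00
```

{"fn": "jog_arm", "kwargs": {"motion": "0.012 0.005 0.03 0 -1; 0 0 0.02 0 -1; 0 0 0 0 -1; 0 0 0 0 -1"}}

```text
clock: 19.55
eef_pos: [0.4783, -0.1414, 0.1476]
orientation: [0.0, 0.907, 0.421, 0.0]
ft_force: [0.2, -0.8, -1.8]
width: 0.0525
finger_force: 30.0
```

{"fn": "jog_arm", "kwargs": {"motion": "0 0 0.007 0 -1; 0 0 0 0 -1; 0 0 0 0 -1"}}

```text
clock: 19.85
eef_pos: [0.4781, -0.1415, 0.1459]
orientation: [0.0, 0.907, 0.421, 0.0]
ft_force: [-0.8, 1.4, -1.4]
width: 0.0522
finger_force: 30.0
```

```bash
python3 plan.py .4772 -.1422 .145 49.8;  python3 -c "
from h import *
c=cam('side');cv2.imwrite('pics/s6.png',cv2.resize(c['im'][200:400,200:440],(720,600))[:,:,::-1])"
```

```text
clock 19.9 pos [ 0.4781 -0.1415  0.1459] a 49.75 width 0.0522 n 1
-0.006 -0.001 0.005 -0.01
```

View pics/s6.png

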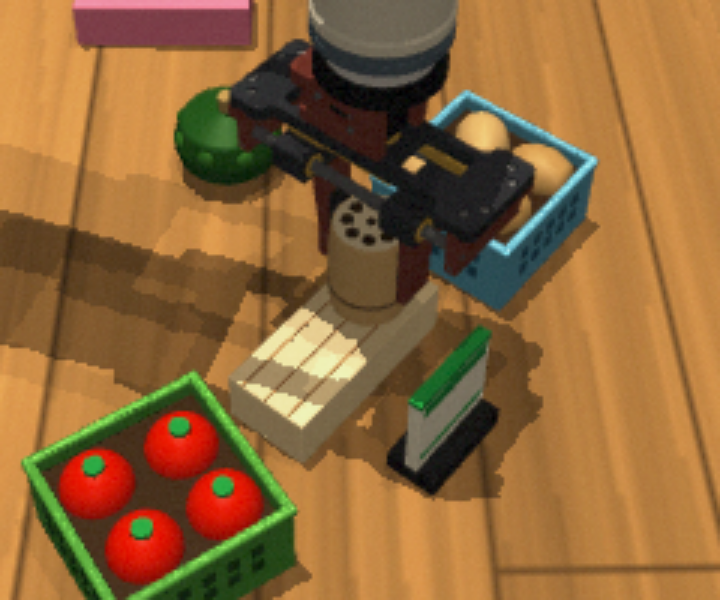

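The lotus is upright just above the riser's blue half. Lower a last 2 mm to contact and release.

{"fn": "jog_arm", "kwargs": {"motion": "0 0 0.006 0 -1; 0 0 0.006 0 -1; 0 0 0 0 -1; 0 0 0 0 -1"}}

```text
clock: 20.3
eef_pos: [0.4782, -0.1415, 0.1449]
orientation: [0.0, 0.907, 0.421, 0.0]
ft_force: [-4.0, 1.0, 5.7]
width: 0.0519
finger_force: 30.0
```

{"fn": "jog_arm", "kwargs": {"motion": "0 0 0 0 0.9; 0 0 0 0 0.9; 0 0 0 0 0.9; 0 0 0 0 0.9; 0 0 0 0 0.9"}}

```text
clock: 20.8
eef_pos: [0.4781, -0.1415, 0.1433]
orientation: [-0.0, 0.907, 0.421, -0.0]
ft_force: [-0.2, 0.7, -0.9]
width: 0.083
finger_force: 0.0
```

{"fn": "jog_arm", "kwargs": {"motion": "0 0 -0.05 0 1; 0 0 -0.2 0 1; 0 0 -0.2 0 1; 0 0 -0.05 0 1; 0 0 0 0 1"}}

```text
clock: 21.3
eef_pos: [0.4789, -0.1418, 0.2465]
orientation: [0.002, 0.907, 0.421, 0.002]
ft_force: [0.4, -0.6, 0.1]
width: 0.088
finger_force: 0.0
```

```bash
python3 plan.py .561 .377 .24 94.8
```

```text
clock 21.3 pos [ 0.4789 -0.1418  0.2465] a 49.76 width 0.0880 n 11
0.204 -0.124 0.003 -0.82; 0.212 -0.109 0.003 -0.82; 0.220 -0.094 0.003 -0.82; 0.226 -0.078 0.003 -0.82; 0.231 -0.061 0.003 -0.82
0.235 -0.045 0.003 -0.82; 0.237 -0.028 0.003 -0.82; 0.238 -0.011 0.003 -0.82; 0.239 0.006 0.003 -0.82; 0.238 0.023 0.003 -0.82
0.235 0.040 0.003 -0.82
```

{"fn": "jog_arm", "kwargs": {"motion": "0.204 -0.124 0.003 -0.82 1; 0.212 -0.109 0.003 -0.82 1; 0.22 -0.094 0.003 -0.82 1; 0.226 -0.078 0.003 -0.82 1; 0.23 -0.06 0.003 -0.82 1"}}

```text
clock: 21.8
eef_pos: [0.5148, 0.096, 0.2383]
orientation: [-0.001, 0.817, 0.576, -0.001]
ft_force: [0.1, 0.1, -0.2]
width: 0.0877
finger_force: 0.0
```

{"fn": "jog_arm", "kwargs": {"motion": "0.235 -0.045 0.003 -0.82 1; 0.237 -0.028 0.003 -0.82 1; 0.238 -0.011 0.003 -0.82 1; 0.239 0.006 0.003 -0.82 1; 0.238 0.023 0.003 -0.82 1"}}

```text
clock: 22.3
eef_pos: [0.5518, 0.332, 0.2349]
orientation: [-0.0, 0.701, 0.713, -0.002]
ft_force: [1.0, -1.1, 0.0]
width: 0.0878
finger_force: 0.0
```

{"fn": "jog_arm", "kwargs": {"motion": "0.235 0.04 0.003 -0.82 1; 0 0 0 0 1; 0 0 0 0 1; 0 0 0 0 1"}}

```text
clock: 22.7
eef_pos: [0.5596, 0.3764, 0.2358]
orientation: [-0.0, 0.677, 0.736, -0.001]
ft_force: [-0.3, -0.3, -0.0]
width: 0.0878
finger_force: 0.0
```

```bash
python3 chk.py lotus_root,.4772,-.1422,.04 jar,.561,.377,0
python3 plan.py .561 .377 .101 94.8;python3 -c "
from h import *
cv2.imwrite('pics/w7.png',ctrl.get_image('wrist')['frame'][:,:,::-1])"
```

```text
lotus_root [ 0.475  -0.1429] 6.9 0.14 ['top', 'side']
lotus_root [ 0.475  -0.1425] 7.5 0.06 ['top']
lotus_root [ 0.4748 -0.1425] 4.4 0.079 ['side']
jar [0.5612 0.3797] 5.2 0.215 ['top', 'side']
jar [0.56   0.3755] 1.6 0.101 ['top']
jar [0.5616 0.3848] 3.5 0.085 ['side']
clock 23.0 pos [0.5599 0.3764 0.2376] a 94.78 width 0.0878 n 3
0.001 0.002 0.228 -0.00; 0.001 0.002 0.228 -0.00; 0.001 0.002 0.228 -0.00
```

View pics/w7.png

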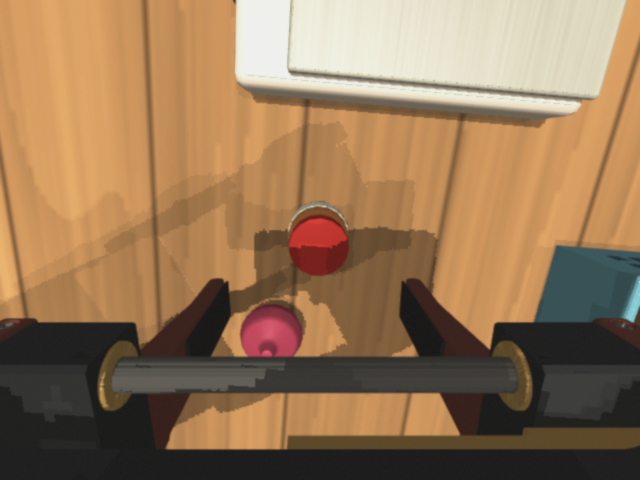

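The jar lid at (319,245) is centred between the fingers. The onion is off to one side and the scale is about 100 mm away.

{"fn": "jog_arm", "kwargs": {"motion": "0.014 0.005 0.2 0 1; 0 0 0.22 0 1; 0 0 0.18 0 1; 0 0 0.07 0 1; 0 0 0 0 -1"}}

```text
clock: 23.55
eef_pos: [0.5595, 0.3794, 0.1002]
orientation: [-0.001, 0.677, 0.736, -0.002]
ft_force: [0.2, -0.5, 0.6]
width: 0.083
finger_force: 0.0
```

{"fn": "jog_arm", "kwargs": {"motion": "0 0 0 0 -1; 0 0 0 0 -1; 0 0 0 0 -1; 0 0 0 0 -1; 0 0 0 0 -1"}}

```text
clock: 24.05
eef_pos: [0.5612, 0.3805, 0.1047]
orientation: [0.0, 0.677, 0.736, 0.001]
ft_force: [-0.4, 0.7, 5.0]
width: 0.0511
finger_force: 30.0
```

{"fn": "jog_arm", "kwargs": {"motion": "0 0 -0.1 0 -1; 0 0 -0.23 0 -1; 0 0 -0.23 0 -1; 0 0 -0.23 0 -1; 0 0 0 0 -1"}}

```text
clock: 24.55
eef_pos: [0.5616, 0.381, 0.2706]
orientation: [0.002, 0.676, 0.736, 0.007]
ft_force: [0.4, -0.2, 0.3]
width: 0.0506
finger_force: 30.0
```

```bash
python3 plan.py .4319 -.1955 .27 49.8
```

```text
clock 24.6 pos [0.5616 0.381  0.2706] a 94.86 width 0.0506 n 13
-0.217 -0.069 0.000 0.69; -0.220 -0.055 0.000 0.69; -0.223 -0.042 0.000 0.69; -0.226 -0.028 0.000 0.69; -0.227 -0.015 0.000 0.69
-0.227 -0.001 0.000 0.69; -0.227 0.013 0.000 0.69; -0.226 0.027 0.000 0.69; -0.224 0.040 0.000 0.69; -0.221 0.054 0.000 0.69
-0.217 0.067 0.000 0.69; -0.213 0.080 0.000 0.69; -0.208 0.093 0.000 0.69
```

{"fn": "jog_arm", "kwargs": {"motion": "-0.217 -0.069 0 0.69 -1; -0.22 -0.055 0 0.69 -1; -0.223 -0.042 0 0.69 -1; -0.226 -0.028 0 0.69 -1; -0.227 -0.015 0 0.69 -1"}}

```text
clock: 25.05
eef_pos: [0.5096, 0.1568, 0.2596]
orientation: [-0.0, 0.78, 0.626, -0.001]
ft_force: [0.5, -0.7, -0.6]
width: 0.0509
finger_force: 30.0
```

{"fn": "jog_arm", "kwargs": {"motion": "-0.227 0 0 0.69 -1; -0.227 0.013 0 0.69 -1; -0.226 0.027 0 0.69 -1; -0.224 0.04 0 0.69 -1; -0.22 0.054 0 0.69 -1"}}

```text
clock: 25.55
eef_pos: [0.4604, -0.0649, 0.2599]
orientation: [-0.0, 0.865, 0.502, -0.0]
ft_force: [0.6, 0.4, -1.5]
width: 0.0509
finger_force: 30.0
```

{"fn": "jog_arm", "kwargs": {"motion": "-0.217 0.067 0 0.69 -1; -0.213 0.08 0 0.69 -1; -0.208 0.093 0 0.69 -1; 0 0 0 0 -1; 0 0 0 0 -1"}}

```text
clock: 26.05
eef_pos: [0.4314, -0.1973, 0.2599]
orientation: [-0.001, 0.907, 0.422, -0.0]
ft_force: [0.1, 0.2, -1.3]
width: 0.0509
finger_force: 30.0
```

```bash
python3 plan.py .4325 -.1957 .16 49.8
```

```text
clock 26.1 pos [ 0.4314 -0.1973  0.2599] a 49.88 width 0.0509 n 3
0.003 -0.000 0.166 0.01; 0.003 -0.000 0.166 0.01; 0.003 -0.000 0.166 0.01
```

{"fn": "jog_arm", "kwargs": {"motion": "0.006 0 0.12 0 -1; 0.004 0 0.18 0 -1; 0 0 0.16 0 -1; 0 0 0.06 0 -1; 0 0 0 0 -1"}}

```text
clock: 26.55
eef_pos: [0.4327, -0.1935, 0.1548]
orientation: [-0.002, 0.906, 0.424, -0.001]
ft_force: [-0.4, -0.5, -2.3]
width: 0.0512
finger_force: 30.0
```

{"fn": "jog_arm", "kwargs": {"motion": "0 0 0.02 0 -1; 0 0 0 0 -1; 0 0 0 0 -1"}}

```text
clock: 26.85
eef_pos: [0.4338, -0.1953, 0.1544]
orientation: [0.001, 0.906, 0.423, 0.001]
ft_force: [-0.1, 0.1, -1.7]
width: 0.0505
finger_force: 30.0
```

```bash
python3 plan.py .4325 -.1957 .145 49.8;  python3 -c "
from h import *
c=cam('side');cv2.imwrite('pics/s8.png',cv2.resize(c['im'][200:400,200:440],(720,600))[:,:,::-1])"
```

```text
clock 26.9 pos [ 0.4338 -0.1953  0.1544] a 50.02 width 0.0505 n 1
-0.006 -0.004 0.047 0.04
```

View pics/s8.png

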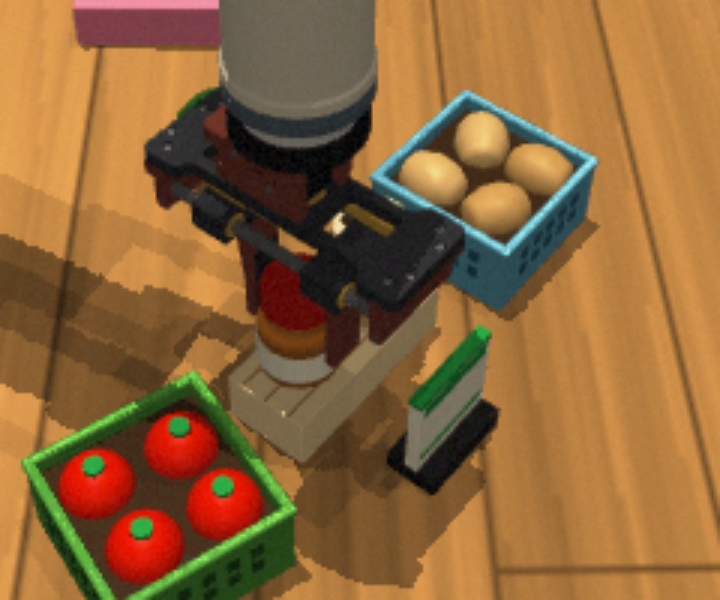

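The jar is upright over the green half, about 9 mm high. I'll lower it, release, and retreat.

{"fn": "jog_arm", "kwargs": {"motion": "-0.004 -0.003 0.025 0.03 -1; 0 0 0.015 0 -1; 0 0 0.006 0 -1; 0 0 0.006 0 -1; 0 0 0 0 -1"}}

```text
clock: 27.4
eef_pos: [0.4321, -0.1954, 0.1446]
orientation: [0.0, 0.907, 0.421, 0.0]
ft_force: [-5.5, 3.0, 10.8]
width: 0.0511
finger_force: 30.0
```

{"fn": "jog_arm", "kwargs": {"motion": "0 0 0 0 -1; 0 0 0 0 -1"}}

```text
clock: 27.6
eef_pos: [0.4321, -0.1954, 0.1445]
orientation: [0.0, 0.907, 0.421, 0.0]
ft_force: [-5.7, 2.7, 10.6]
width: 0.0509
finger_force: 30.0
```

In firm contact at about 11 N. Release and retreat.

{"fn": "jog_arm", "kwargs": {"motion": "0 0 -0.004 0 0.9; 0 0 0 0 0.9; 0 0 0 0 0.9; 0 0 0 0 0.9; 0 0 0 0 0.9"}}

```text
clock: 28.1
eef_pos: [0.4321, -0.1953, 0.1429]
orientation: [-0.0, 0.907, 0.421, -0.0]
ft_force: [0.6, 0.5, -0.1]
width: 0.083
finger_force: 0.0
```

{"fn": "jog_arm", "kwargs": {"motion": "0 0 -0.05 0 1; 0 0 -0.2 0 1; 0 0 -0.22 0 1; 0 0 -0.22 0 1; 0 0 -0.1 0 1"}}

```text
clock: 28.6
eef_pos: [0.4326, -0.1956, 0.307]
orientation: [0.003, 0.907, 0.421, 0.002]
ft_force: [0.3, 0.9, -1.0]
width: 0.0874
finger_force: 0.0
```

{"fn": "jog_arm", "kwargs": {"motion": "0.22 -0.1 0 0 1; 0.22 -0.1 0 0 1; 0.22 -0.1 0 0 1; 0.22 -0.1 0 0 1; 0.22 -0.1 0 0 1"}}

```text
clock: 29.1
eef_pos: [0.4977, 0.0392, 0.3023]
orientation: [0.0, 0.907, 0.421, 0.001]
ft_force: [1.9, 0.1, -0.2]
width: 0.0882
finger_force: 0.0
```

```bash
python3 chk.py riser,.4548,-.169,0 price_stand,.522,-.226,0 lotus_root,.4772,-.1422,.04 jar,.4322,-.1957,.04 onion,.5263,.2755,0 squash,.3791,.0193,0
python3 -c "
from h import *
c=cam('top');cv2.imwrite('pics/t9.png',cv2.resize(c['im'][120:370,180:580],(800,500))[:,:,::-1])
c=cam('side');cv2.imwrite('pics/s9.png',cv2.resize(c['im'][140:440,160:440],(560,600))[:,:,::-1])"
```

```text
riser [ 0.4542 -0.1692] 141.8 0.509 ['side']
price_stand [ 0.519  -0.2274] 140.2 0.151 ['top', 'side']
price_stand [ 0.519  -0.2279] -40.1 0.042 ['top']
price_stand [ 0.5195 -0.2251] -39.3 0.091 ['side']
lotus_root [ 0.4748 -0.1428] 15.0 0.604 ['top', 'side']
lotus_root [ 0.4747 -0.1457] 9.5 0.483 ['top']
lotus_root [ 0.4755 -0.1424] 6.8 0.119 ['side']
jar [ 0.4289 -0.1944] 10.0 0.252 ['top', 'side']
jar [ 0.4293 -0.1941] 11.8 0.131 ['top']
jar [ 0.4287 -0.1966] 9.4 0.118 ['side']
onion [0.5263 0.2755] 0.1 0.564 ['top', 'side']
onion [0.523  0.2686] -16.3 0.218 ['top']
onion [0.5257 0.2905] 2.2 0.328 ['side']
squash [0.3785 0.0205] -3.4 0.39 ['top', 'side']
squash [0.38   0.0196] 8.5 0.104 ['top']
squash [0.3773 0.0356] -11.3 0.267 ['side']
```

View pics/t9.png

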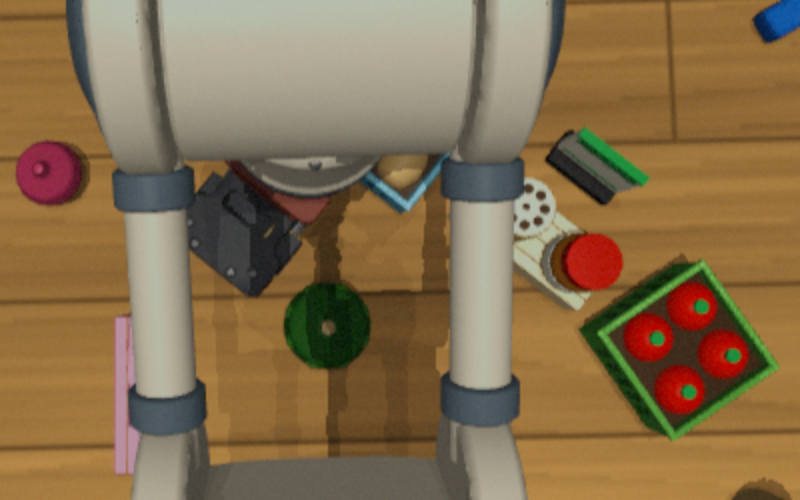

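View pics/s9.png

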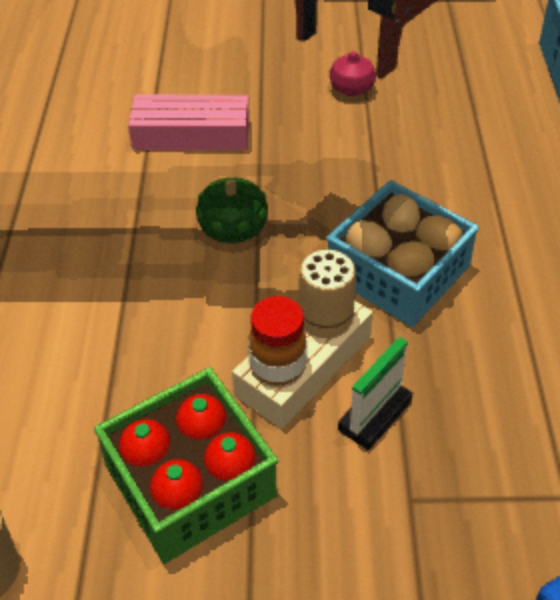

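Everything stands upright and within about 3 mm of target. The onion and squash have not moved, so I'm handing the job in.

```bash
python3 -c "
from station import ctrl
print(ctrl.sign_off())"
```

```text
the job is handed in; nothing more can be done
None
```

The tasting display is laid out as asked and handed in at about 29 s of the 106 s allowed: riser, price stand, lotus root and jar all measured within about 3 mm of target, with the onion and squash undisturbed.

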